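Flip the tube rack's status flag to green

TASK

With a fingertip, flip the status flag of the bay that holds the blue tube rack right over, from red to green, and press it down until it lies fully flat on the other side. Only push it, gently: do not pinch it. Leave the flag of the bay with the petri dish on red, and do not lift or shift the rack, the dish or the other things round about.

Things in the scene. Friction and masses are not known exactly. Their poses are not given: they have to be found in the camera images.
- rack_bay: Fixed grey plate 180 (x) x 160 (y) x 8 mm, the tube rack in the black-rimmed recess of its rear (+x) half, a flip flag over its front half. Origin: centre of its underside, on the bench; at yaw 0 +x points away from the robot, +y left. Yaw up to 0.3 rad either way. The two bays are alike but for what lies in them; either may be the left one. Flag axle parallel to x, at x -45, y 0, z 58 mm.
- dish_bay: Fixed grey plate 180 (x) x 160 (y) x 8 mm, the petri dish in the black-rimmed recess of its rear (+x) half, a flip flag over its front half. Origin: centre of its underside, on the bench; at yaw 0 +x points away from the robot, +y left. Yaw up to 0.3 rad either way. The two bays are alike but for what lies in them; either may be the left one. Flag axle parallel to x, at x -45, y 0, z 58 mm.
- rack_flag (a joint): Flag angle, tube rack bay. 0: flat to the bay's +y (left) side, red up; pi/2: upright; pi: flat to the -y side, green up; stops at both. Card 70 mm wide (along the axle), 5 mm thick, reaching 58 mm from the axle, a tab square to it on its free edge. Stiff hinge (0.045 N m, 50 g): stays at any angle it is left. Starts at 0 to 0.25.
- dish_flag (a joint): Flag angle, petri dish bay. 0: flat to the bay's +y (left) side, red up; pi/2: upright; pi: flat to the -y side, green up; stops at both. Card 70 mm wide (along the axle), 5 mm thick, reaching 58 mm from the axle, a tab square to it on its free edge. Stiff hinge (0.045 N m, 50 g): stays at any angle it is left. Starts at 0 to 0.1.
- rack_bay_axle (a point): Middle of the axle of the flag at the tube rack's bay, 58 mm above the bench. Aluminium posts carry it 41 mm either side along the axle, 8 mm thick, 24 mm wide, up to 12 mm above the axle. Rest pillars stand 38 mm either side across it, their tops 3 mm below axle height.
- rack_flag_tab (a point): Middle of the outer top edge of the tab of the flag at the tube rack's bay; 58 mm out from the axle and 42 mm from the card's mid plane on the red side; turns with the flag. Tab 44 mm wide, 5 mm thick, slippery; card and tab make an L. Pressing the tab's outer face towards the axle while rising along its arc raises the flag; then its green face can be pushed over and pressed down.
- rack: Light blue open tube rack 38 x 110 x 38 mm with four capped microtubes in it, 43 mm high in all, standing in its bay, loose. Point: centre of its underside.
- dish: Closed white petri dish, 58 mm across, 15 mm high, lying in its bay, loose. Point: centre of its underside.
- timer: White lab timer 62 x 62 x 20 mm, on the bench to the left of the bays, loose. Point: centre of its underside.
- buffer: White bottle with a blue cap, 56 mm across, 105 mm high, behind the bays, loose. Point: centre of its underside.
- amber: Amber bottle with a white cap, 57 mm across, 114 mm high, behind the bays, loose. Point: centre of its underside.
- cryo: White card cryobox 71 x 71 x 46 mm, to the right of the bays, loose. Point: centre of its underside.

How it is judged:
By the outcome, as a careful person would: the job done as asked, in the order asked, and still so for the second after the job is handed in, with the robot touching nothing.
It also fails if it takes over 58 s, if anything falls off the work surface, if the arm or the gripper's body presses on something with over 40 N, if the wrist force passes 120 N, or if a joint passes its speed limit or range.

ROBOT

A 6-joint arm with a two-finger parallel gripper is mounted at the origin on a cart in front of the work surface, level with it; the furniture and walls round the work are solid. World frame = base frame: x ahead of the robot, y to its left, z up, the work surface at z = 0. Lengths are in m, angles in rad, forces in N, time in s.
With the tool pointing down it reaches from about 0.275 to 0.725 m from the base axis. Payload 15.9 kg.
Tool frame: the origin (TCP) lies midway between the tips of the shut fingers; the grasp point (between the pads) lies 19 mm behind it; z points along the fingers, y is the line along which they close (so a half turn about z gives the same grasp; the last joint's range is limited). The gripper opens to 85 mm and grips with 20 to 120 N. Pads are 22 mm wide; open, the fingers measure 114 mm over their backs; the gripper's body (76 mm by 85 mm) begins 54 mm behind the grasp point. The pads swing forward as they close: fully open they stand 13 mm farther back than shut.
Start: joints at [1.255, 0.213, -0.034, 1.323, 0, 1.571], TCP at [0.155, 0.475, 0.231] pointing down, gripper open.
Joint ranges: [-2.98, 2.98], [-0.74, 1.72], [-1.14, 1.35], [-2.1, 2.04], [-1.57, 1.44], [-3.14, 3.14]. Speed limits (rad/s): [1.89, 1.89, 2.39, 2.57, 3.14, 3.14].

INTERFACE

Orientations are given as [roll, pitch, yaw] about the fixed x, y, z axes, in that order (R = Rz(yaw) Ry(pitch) Rx(roll)).
In Python, from rig import * gives the robot as it stands.
- The arm moves only by the shell command python3 -m jog 'ROWS'. ROWS is JSON, a list of rows, each an object of numbers: "jaw": the opening, from -1 (shut) to 1 (fully open); "tx", "ty", "tz": the shift along the tool's x, y, z in mm; "wx", "wy", "wz": the turn, a rotation vector about the tool's x, y, z in degrees. A call has 1 to 20 rows; each row shifts and turns the commanded pose from where the row before left it, along the tool's axes as they then stand; what a row does not reach is not made up. A row lasts 1/10 s, in which the tool goes at most 50 mm and 8.59 degrees, less where a joint would pass 70% of its speed; a pose out of reach is approached as far as the arm can. A call is refused whole if a number of a shift passes 50 or a number of a turn 8.59, either way. A call with a gripper value outside its range is refused whole. The fingers move at their own pace and stop on an object; the grip force is fixed at half the most. Time passes only in rows, so rows that do not move let the fingers close. It gives the time, the measured TCP pose, the force, the opening and the grip force at its end, in the units of the state.
- sense(): the state, without advancing time (a new reading comes with each control period).
- camera(name): name is "side" or "top"; returns a dict with "image" (384x512x3 uint8, red, green, blue), "intrinsics" (3x3 intrinsics, pixels), "T" (4x4, takes a point from camera to world coordinates). Camera axes: x right, y up, looking along -z (the intrinsics and any distortion apply to the point x, -y, -z); pixel columns grow to the right and rows downward; lengths in m; the calibration is good to about 2 mm. A picture is of the moment at which its call begins. There is no depth.
- hand_in(): hands the job in; it is judged then, once.
The state is a dict: "t": time; "joints": joint angles; "dq": joint speeds; "effort": joint torques, N m; "ee_pos": TCP position; "tool_rot": TCP orientation; "ft_force": force on the tool from outside, world axes, zero at the start; "torque": the same for the moment, N m; "grip_width": finger opening in m; "gripper_force": force on a finger pad.
Only numpy, scipy, OpenCV 4.12 (cv2) and the standard library are available. Lean on these libraries where they do the work, as an engineer would, in place of code of your own. Each camera call takes 0.05 s, during which the arm holds its last target. There are 200 camera calls.

## Working session

There is one attempt and no reset: what is moved stays moved. The work goes in short steps, Python scripts to look and compute and a shell command to move; the robot and the scene stay as the last step left them, time stands still between calls to the robot, and variables do not carry over. Pictures are saved under pics/ and viewed, at most 10 in all, crops included, and the job is handed in when it is done.

```bash
mkdir -p pics; python3 - <<'E'
from rig import *
import cv2,numpy as np
for n in("top","side"):
    c=camera(n);cv2.imwrite(f"pics/{n}0.png",cv2.resize(c["image"][:,:,::-1],(800,600),interpolation=cv2.INTER_CUBIC))
    np.savez(f"{n}.npz",**{k:np.array(v) for k,v in c.items()})
    print(n,c["intrinsics"],c["T"],c.keys())
print(sense())
E
```

```text
top [[366.69016472   0.         256.32864394]
 [  0.         366.69016472 191.38044155]
 [  0.           0.           1.        ]] [[-0.02572703  0.98387357 -0.17700543  0.36057448]
 [-0.99964558 -0.02410766  0.01129357 -0.01975359]
 [ 0.00684426  0.17723325  0.98414508  1.47181224]
 [ 0.          0.          0.          1.        ]] dict_keys(['image', 'intrinsics', 'T'])
side [[452.475398     0.         263.1122334 ]
 [  0.         452.475398   190.69850301]
 [  0.           0.           1.        ]] [[ 0.98288073  0.10688998 -0.15006667  0.42508178]
 [-0.18316586  0.65483629 -0.73323919 -1.04251344]
 [ 0.01989318  0.74817376  0.66320456  1.02106026]
 [ 0.          0.          0.          1.        ]] dict_keys(['image', 'intrinsics', 'T'])
{'t': 0.1, 'joints': array([ 1.25501858e+00,  2.13306484e-01, -3.49513198e-02,  1.32347544e+00,
        1.20706907e-05,  1.57077112e+00]), 'dq': array([ 4.96039352e-04, -4.10979843e-04,  2.13856521e-03,  1.27163955e-05,
        5.80715351e-04, -1.98932180e-04]), 'effort': array([ 2.07255740e-03, -6.87256908e+01,  4.87802911e+01,  1.24296744e-02,
        1.16475017e-04,  9.99281809e-06]), 'ee_pos': array([0.15518824, 0.47501529, 0.23088374]), 'tool_rot': array([-3.14065574e+00, -1.20943036e-05,  2.82584010e+00]), 'ft_force': array([ 0.42115618, -0.64616103,  0.16513817]), 'torque': array([-0.00800923, -0.00035532, -0.00755606]), 'gripper_force': 0.0, 'grip_width': 0.0854269820221893}
```

View pics/top0.png

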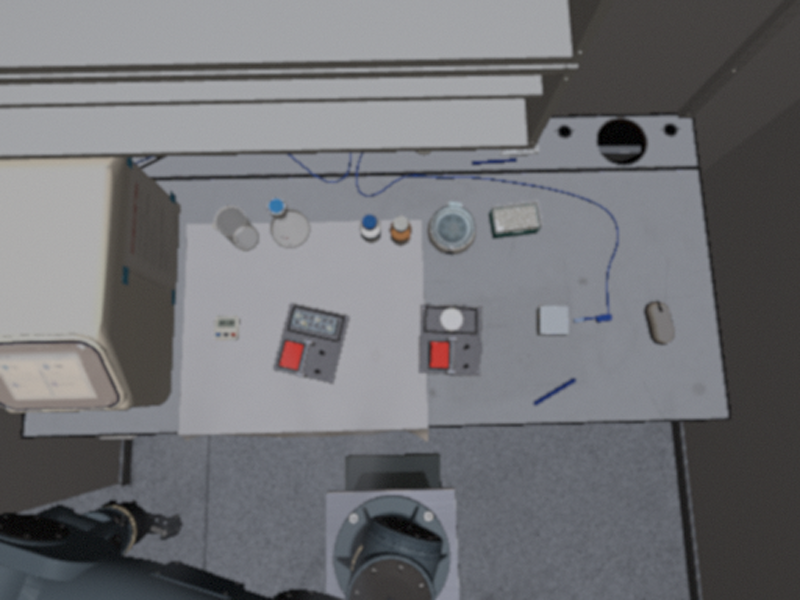

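View pics/side0.png

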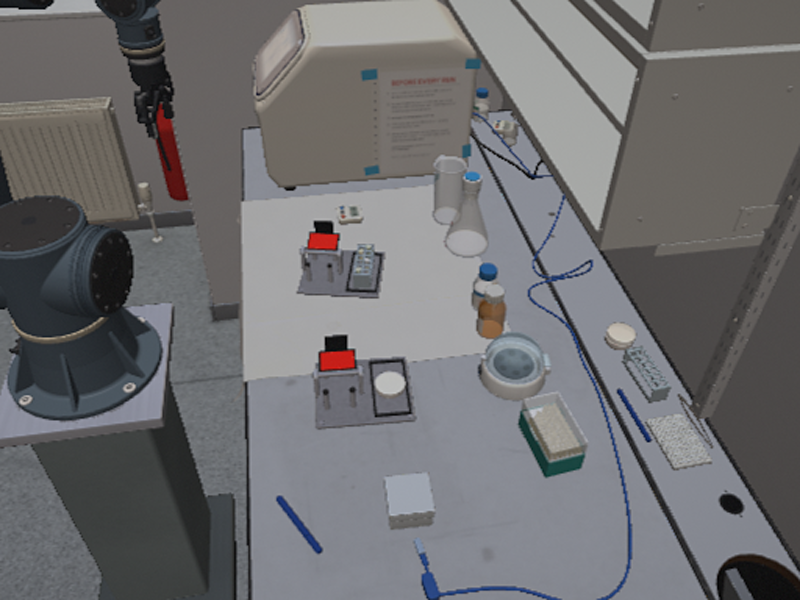

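The top view shows the rack bay on the left, around (312,343), with a red card at (292,355). The dish bay is around (450,340). In the side view the rack bay is at (340,265), with its black tab standing at (323,228). I'll enlarge both.

```bash
python3 - <<'E'
import cv2,numpy as np
t=np.load("top.npz")["image"][188:250,170:230,::-1]; s=np.load("side.npz")["image"][136:194,185:250,::-1]
f=lambda a:cv2.resize(a,(400,600*400//600+13*1),interpolation=cv2.INTER_CUBIC)
a=cv2.resize(t,None,fx=6.5,fy=6.5,interpolation=cv2.INTER_CUBIC);b=cv2.resize(s,None,fx=6,fy=6,interpolation=cv2.INTER_CUBIC)
h=max(a.shape[0],b.shape[0]);p=lambda a:cv2.copyMakeBorder(a,0,h-a.shape[0],0,0,cv2.BORDER_CONSTANT)
o=np.hstack([p(a),p(b)]);print(a.shape,b.shape,o.shape);cv2.imwrite("pics/crop0.png",o)
E
```

```text
(403, 390, 3) (348, 390, 3) (403, 780, 3)
```

View pics/crop0.png

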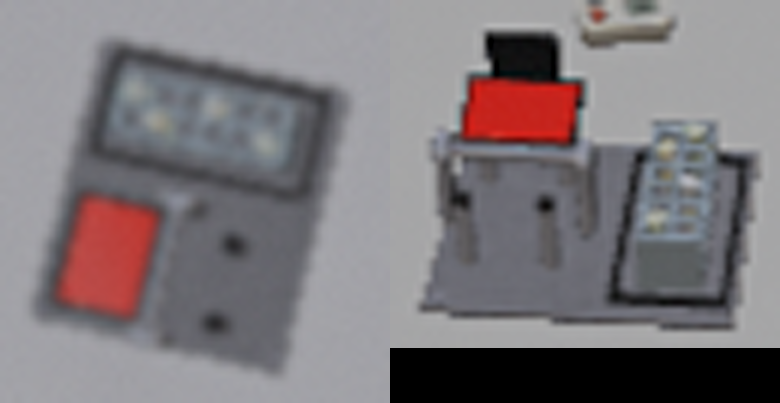

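```bash
cat > fit.py <<'E'
import numpy as np
from scipy.optimize import least_squares
def proj(c,P):
    T=np.array(c["T"]);K=np.array(c["intrinsics"]);p=(P-T[:3,3])@T[:3,:3]
    return np.c_[K[0,2]+K[0,0]*p[:,0]/-p[:,2],K[1,2]-K[1,1]*p[:,1]/-p[:,2]]
def flag(th,x,r,h): # local coords mm; r along card, h red side
    return [x-45,r*np.cos(th)-h*np.sin(th),58+r*np.sin(th)+h*np.cos(th)]
def world(q,L):
    L=np.array(L)/1000;c,s=np.cos(q[2]),np.sin(q[2])
    return np.c_[q[0]+c*L[:,0]-s*L[:,1],q[1]+s*L[:,0]+c*L[:,1],L[:,2]]
E
python3 - <<'E'
from fit import *
t=np.load("top.npz");s=np.load("side.npz")
cv=lambda a,f,o:(np.array(a)+.5)/f-.5+np.array(o)
tp=cv([(105,38),(350,92),(282,375),(36,318)],6.5,(170,188))
sp=cv([(35,308),(342,325),(367,155),(97,35),(168,38),(78,75),(192,80)],6,(185,136))
pl=[(90,80,8),(90,-80,8),(-90,-80,8),(-90,80,8)]
def res(q):
    f=[flag(q[3],-22,58,42),flag(q[3],22,58,42),flag(q[3],-35,53,2.5),flag(q[3],35,53,2.5)]
    a=proj(t,world(q,pl))-tp; b=proj(s,world(q,[pl[2],pl[1],pl[0]]+f))-sp
    return np.r_[a.ravel(),b.ravel()]
r=least_squares(res,[.5,.2,-.2,.1]);q=r.x
print(q.round(4),r.fun.reshape(-1,2).round(2))
print("axle",world(q,[(-45,0,58)]).round(4),"tab",world(q,[flag(q[3],0,58,42)]).round(4))
np.save("q.npy",q)
E
```

```text
[ 0.5177  0.1929 -0.2422  0.2833] [[ 0.09 -0.44]
 [ 0.89 -0.31]
 [ 0.87  0.18]
 [-0.58  0.18]
 [-0.99  0.01]
 [ 0.75 -0.  ]
 [ 0.63 -0.64]
 [-0.93 -1.11]
 [-0.04 -0.97]
 [-0.34  0.23]
 [ 0.52  0.4 ]]
axle [[0.474  0.2037 0.058 ]] tab [[0.4845 0.2463 0.1145]]
```

```bash
python3 -m jog '[{"jaw":-1,"wz":8.58},{"jaw":-1,"wz":8.58},{"jaw":-1,"wz":8.58},{"jaw":-1,"wz":8.58},{"jaw":-1,"wz":8.58},{"jaw":-1,"wz":8.58},{"jaw":-1,"wz":8.58},{"jaw":-1,"wz":8.58},{"jaw":-1,"wz":8.58},{"jaw":-1,"wz":8.58},{"jaw":-1}]'
cat > where.py <<'E'
from rig import sense
from fit import *
s=sense();q=np.load("q.npy");d=s["ee_pos"]-world(q,[(-45,0,58)])[0];c,n=np.cos(q[2]),np.sin(q[2])
print("t",s["t"],"rel axle mm: x %.1f y %.1f z %.1f"%(1e3*(c*d[0]+n*d[1]),1e3*(-n*d[0]+c*d[1]),1e3*d[2]),"rot",s["tool_rot"].round(3),"want yaw",q[2]+np.pi/2,"F",s["ft_force"].round(1),"j",s["joints"].round(2),s["grip_width"])
E
python3 where.py
python3 - <<'E'
import numpy as np
print("TCP rel axle (y,z)")
for d in (14,25,35,45,55,65,75,85):
    t=np.radians(d);print("A",d,round(58*np.cos(t)-28*np.sin(t)+11,1),round(58*np.sin(t)+28*np.cos(t),1))
for d,r in zip((80,90,100,110,120,130,140,150,160,170,180),np.linspace(40,52,11)):
    t=np.radians(d);print("B",d,round(r*np.cos(t)+2.5*np.sin(t)+11,1),round(r*np.sin(t)-2.5*np.cos(t),1))
E
```

```text
t 0.1 rel axle mm: x -374.6 y 187.0 z 172.9 rot [-3.141 -0.     2.826] want yaw 1.3285780030632948 F [ 0.4 -0.6  0.2] j [ 1.26  0.21 -0.03  1.32  0.    1.57] 0.0854269820221893
TCP rel axle (y,z)
A 14 60.5 41.2
A 25 51.7 49.9
A 35 42.5 56.2
A 45 32.2 60.8
A 55 21.3 63.6
A 65 10.1 64.4
A 75 -1.0 63.3
A 85 -11.8 60.2
B 80 20.4 39.0
B 90 13.5 41.2
B 100 6.1 42.2
B 110 -1.6 41.8
B 120 -9.2 40.0
B 130 -16.7 36.8
B 140 -23.6 32.3
B 150 -29.7 26.4
B 160 -34.8 19.3
B 170 -38.6 11.3
B 180 -41.0 2.5validation failed for argument at $[0]...
```

```bash
python3 -m jog '[{"jaw":-1,"tx":0,"ty":0,"tz":0,"wx":0,"wy":0,"wz":8.58}]'; python3 -m jog --help | head -20
```

```text
t: 0.2
ee_pos: [0.1552, 0.4751, 0.231]
tool_rot: [-3.141, 0.0, 2.676]
ft_force: [-0.2, -0.0, 0.1]
grip_width: 0.0733
gripper_force: 0.0invalid input: not JSON, or not a number
```

All seven keys are required in each row.

```bash
python3 -m jog '[{"jaw":-1,"tx":0,"ty":0,"tz":0,"wx":0,"wy":0,"wz":8.58},{"jaw":-1,"tx":0,"ty":0,"tz":0,"wx":0,"wy":0,"wz":8.58},{"jaw":-1,"tx":0,"ty":0,"tz":0,"wx":0,"wy":0,"wz":8.58},{"jaw":-1,"tx":0,"ty":0,"tz":0,"wx":0,"wy":0,"wz":8.58},{"jaw":-1,"tx":0,"ty":0,"tz":0,"wx":0,"wy":0,"wz":8.58},{"jaw":-1,"tx":0,"ty":0,"tz":0,"wx":0,"wy":0,"wz":8.58},{"jaw":-1,"tx":0,"ty":0,"tz":0,"wx":0,"wy":0,"wz":8.58},{"jaw":-1,"tx":0,"ty":0,"tz":0,"wx":0,"wy":0,"wz":8.58},{"jaw":-1,"tx":0,"ty":0,"tz":0,"wx":0,"wy":0,"wz":8.58},{"jaw":-1,"tx":0,"ty":0,"tz":0,"wx":0,"wy":0,"wz":0}]'; python3 where.py
```

```text
t: 1.2
ee_pos: [0.1552, 0.4751, 0.231]
tool_rot: [-3.142, 0.001, 1.326]
ft_force: [-0.1, -0.7, 0.1]
grip_width: 0.0002
gripper_force: 0.0
t 1.2 rel axle mm: x -374.6 y 187.1 z 173.0 rot [-3.142e+00  1.000e-03  1.326e+00] want yaw 1.3285780030632948 F [-0.1 -0.7  0.1] j [ 1.25  0.21 -0.03  1.32  0.    3.07] 0.00017976475760348533
```

```bash
python3 -m jog '[{"jaw":-1,"tx":-7,"ty":25,"tz":0,"wx":0,"wy":0,"wz":0},{"jaw":-1,"tx":-7,"ty":25,"tz":0,"wx":0,"wy":0,"wz":0},{"jaw":-1,"tx":-7,"ty":25,"tz":0,"wx":0,"wy":0,"wz":0},{"jaw":-1,"tx":-7,"ty":25,"tz":0,"wx":0,"wy":0,"wz":0},{"jaw":-1,"tx":-7,"ty":25,"tz":0,"wx":0,"wy":0,"wz":0},{"jaw":-1,"tx":-7,"ty":25,"tz":0,"wx":0,"wy":0,"wz":0},{"jaw":-1,"tx":-7,"ty":25,"tz":0,"wx":0,"wy":0,"wz":0},{"jaw":-1,"tx":-7,"ty":25,"tz":0,"wx":0,"wy":0,"wz":0},{"jaw":-1,"tx":-7,"ty":25,"tz":0,"wx":0,"wy":0,"wz":0},{"jaw":-1,"tx":-7,"ty":25,"tz":0,"wx":0,"wy":0,"wz":0},{"jaw":-1,"tx":-7,"ty":25,"tz":0,"wx":0,"wy":0,"wz":0},{"jaw":-1,"tx":-7,"ty":25,"tz":0,"wx":0,"wy":0,"wz":0},{"jaw":-1,"tx":-7,"ty":25,"tz":0,"wx":0,"wy":0,"wz":0},{"jaw":-1,"tx":-7,"ty":25,"tz":0,"wx":0,"wy":0,"wz":0},{"jaw":-1,"tx":0,"ty":24,"tz":0,"wx":0,"wy":0,"wz":0},{"jaw":-1,"tx":0,"ty":0,"tz":0,"wx":0,"wy":0,"wz":0},{"jaw":-1,"tx":0,"ty":0,"tz":0,"wx":0,"wy":0,"wz":0}]'; python3 where.py
```

```text
t: 2.9
ee_pos: [0.4948, 0.2901, 0.2309]
tool_rot: [-3.141, 0.0, 1.331]
ft_force: [-0.0, -0.3, -0.2]
grip_width: -0.0001
gripper_force: 0.0
t 2.9 rel axle mm: x -0.5 y 88.9 z 172.9 rot [-3.141  0.     1.331] want yaw 1.3285780030632948 F [-0.  -0.3 -0.2] j [0.53 0.37 0.18 1.38 0.   2.34] -5.3182171258365426e-05
```

```bash
python3 -m jog '[{"jaw":-1,"tx":0,"ty":0,"tz":22,"wx":0,"wy":0,"wz":0},{"jaw":-1,"tx":0,"ty":0,"tz":22,"wx":0,"wy":0,"wz":0},{"jaw":-1,"tx":0,"ty":0,"tz":22,"wx":0,"wy":0,"wz":0},{"jaw":-1,"tx":0,"ty":0,"tz":22,"wx":0,"wy":0,"wz":0},{"jaw":-1,"tx":0,"ty":0,"tz":22,"wx":0,"wy":0,"wz":0},{"jaw":-1,"tx":0,"ty":0,"tz":22,"wx":0,"wy":0,"wz":0},{"jaw":-1,"tx":-9,"ty":0,"tz":0,"wx":0,"wy":0,"wz":0},{"jaw":-1,"tx":-9,"ty":0,"tz":0,"wx":0,"wy":0,"wz":0},{"jaw":-1,"tx":0,"ty":0,"tz":0,"wx":0,"wy":0,"wz":0},{"jaw":-1,"tx":0,"ty":0,"tz":0,"wx":0,"wy":0,"wz":0}]'; cat > look.py <<'E'
import sys,cv2,numpy as np
from rig import camera
t=camera("top")["image"][175:255,155:235,::-1];s=camera("side")["image"][90:198,180:260,::-1]
o=np.hstack([cv2.resize(t,(400,400),interpolation=cv2.INTER_CUBIC),cv2.resize(s[18:98],(400,400),interpolation=cv2.INTER_CUBIC)])
cv2.imwrite(f"pics/{sys.argv[1]}.png",o)
E
python3 where.py; python3 look.py a1
```

```text
t: 3.9
ee_pos: [0.491, 0.2729, 0.1007]
tool_rot: [3.14, -0.001, 1.328]
ft_force: [0.0, -0.5, 0.6]
grip_width: -0.0002
gripper_force: 0.0
t 3.9 rel axle mm: x -0.1 y 71.3 z 42.7 rot [ 3.140e+00 -1.000e-03  1.328e+00] want yaw 1.3285780030632948 F [ 0.  -0.5  0.6] j [ 0.51  0.39 -0.12  1.05  0.    2.32] -0.00020213577441892733
```

View pics/a1.png

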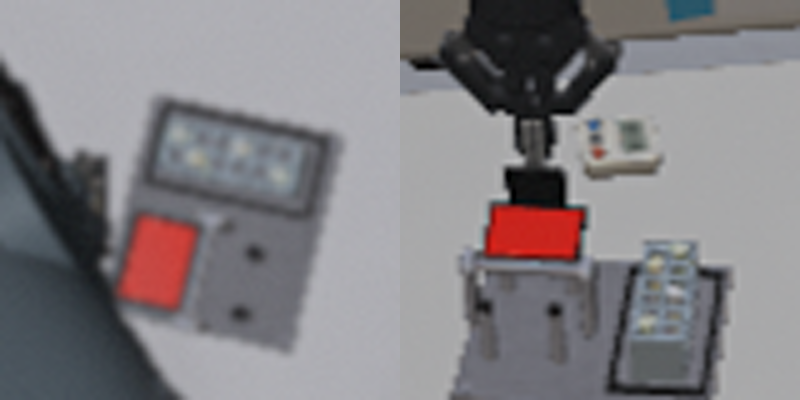

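Top view: the finger is at (95,195), just left of the card. Side view: the finger comes down at (535,150), right behind the tab at (535,185) and centred on it. Starting the raise.

```bash
python3 -m jog '[{"jaw":-1,"tx":-5,"ty":0,"tz":1,"wx":0,"wy":0,"wz":0},{"jaw":-1,"tx":-5,"ty":0,"tz":1,"wx":0,"wy":0,"wz":0},{"jaw":-1,"tx":-3,"ty":0,"tz":-2,"wx":0,"wy":0,"wz":0},{"jaw":-1,"tx":-3,"ty":0,"tz":-3,"wx":0,"wy":0,"wz":0},{"jaw":-1,"tx":-4,"ty":0,"tz":-4,"wx":0,"wy":0,"wz":0},{"jaw":-1,"tx":-5,"ty":0,"tz":-3,"wx":0,"wy":0,"wz":0},{"jaw":-1,"tx":-4,"ty":0,"tz":-3,"wx":0,"wy":0,"wz":0},{"jaw":-1,"tx":-5,"ty":0,"tz":-2,"wx":0,"wy":0,"wz":0},{"jaw":-1,"tx":-5,"ty":0,"tz":-2,"wx":0,"wy":0,"wz":0},{"jaw":-1,"tx":0,"ty":0,"tz":0,"wx":0,"wy":0,"wz":0}]'; python3 where.py; python3 look.py a2
```

```text
t: 5.0
ee_pos: [0.4811, 0.2343, 0.1166]
tool_rot: [3.141, 0.0, 1.328]
ft_force: [0.3, 0.9, 2.2]
grip_width: -0.0001
gripper_force: 1.2
t 5.0 rel axle mm: x -0.5 y 31.4 z 58.6 rot [3.141 0.    1.328] want yaw 1.3285780030632948 F [0.3 0.9 2.2] j [ 0.45  0.33 -0.17  1.07 -0.    2.27] -8.606547832858582e-05
```

View pics/a2.png

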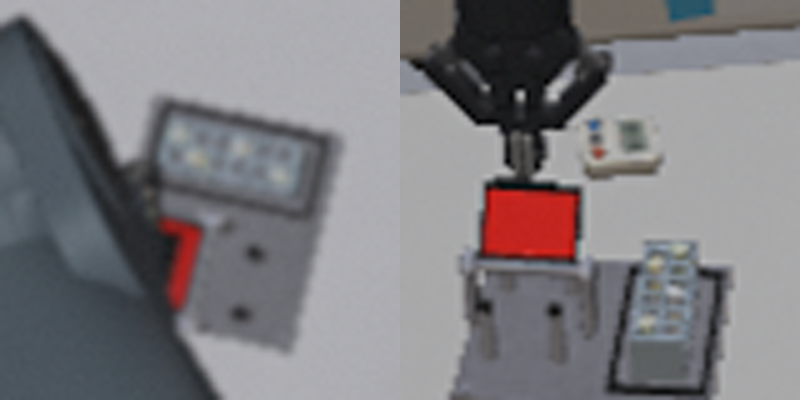

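The flag is rising: the red card now looks taller, (483–580, 185–258), and the finger is on the tab. Contact is about 2 N. Continuing to upright.

```bash
python3 -m jog '[{"jaw":-1,"tx":-5,"ty":0,"tz":-2,"wx":0,"wy":0,"wz":0},{"jaw":-1,"tx":-5,"ty":0,"tz":-1,"wx":0,"wy":0,"wz":0},{"jaw":-1,"tx":-5,"ty":0,"tz":-1,"wx":0,"wy":0,"wz":0},{"jaw":-1,"tx":-6,"ty":0,"tz":0,"wx":0,"wy":0,"wz":0},{"jaw":-1,"tx":-5,"ty":0,"tz":0,"wx":0,"wy":0,"wz":0},{"jaw":-1,"tx":-6,"ty":0,"tz":1,"wx":0,"wy":0,"wz":0},{"jaw":-1,"tx":-5,"ty":0,"tz":1,"wx":0,"wy":0,"wz":0},{"jaw":-1,"tx":-6,"ty":0,"tz":2,"wx":0,"wy":0,"wz":0},{"jaw":-1,"tx":-4,"ty":0,"tz":2,"wx":0,"wy":0,"wz":0},{"jaw":-1,"tx":0,"ty":0,"tz":0,"wx":0,"wy":0,"wz":0}]'; python3 where.py; python3 look.py a3
```

```text
t: 6.1
ee_pos: [0.4698, 0.1884, 0.1152]
tool_rot: [3.141, 0.0, 1.328]
ft_force: [-5.2, -3.4, 19.4]
grip_width: 0.0002
gripper_force: 9.9
t 6.1 rel axle mm: x -0.4 y -15.8 z 57.2 rot [3.141 0.    1.328] want yaw 1.3285780030632948 F [-5.2 -3.4 19.4] j [ 0.38  0.28 -0.25  1.04 -0.    2.2 ] 0.00016248801913082764
```

View pics/a3.png

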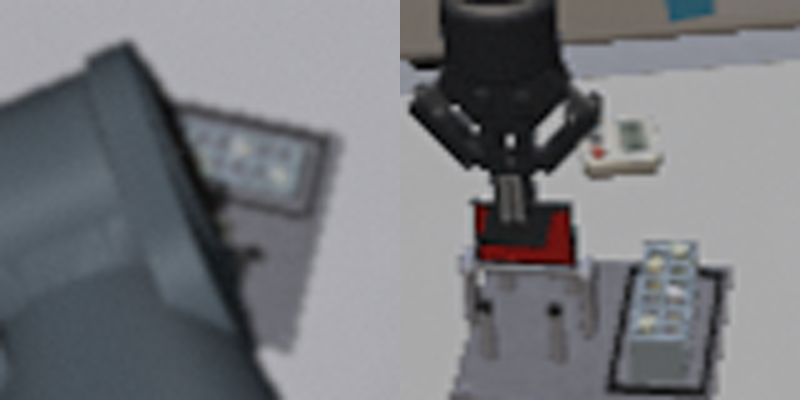

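The flag stands about upright: the tab at (515,230) points towards the camera and the finger is on top of it. Now lift off, go round to the green side and come down.

```bash
python3 -m jog '[{"jaw":-1,"tx":0,"ty":0,"tz":-12,"wx":0,"wy":0,"wz":0},{"jaw":-1,"tx":0,"ty":0,"tz":-18,"wx":0,"wy":0,"wz":0},{"jaw":-1,"tx":18,"ty":0,"tz":0,"wx":0,"wy":0,"wz":0},{"jaw":-1,"tx":18,"ty":0,"tz":0,"wx":0,"wy":0,"wz":0},{"jaw":-1,"tx":18,"ty":0,"tz":0,"wx":0,"wy":0,"wz":0},{"jaw":-1,"tx":0,"ty":0,"tz":0,"wx":0,"wy":0,"wz":0},{"jaw":-1,"tx":0,"ty":0,"tz":15,"wx":0,"wy":0,"wz":0},{"jaw":-1,"tx":0,"ty":0,"tz":15,"wx":0,"wy":0,"wz":0},{"jaw":-1,"tx":0,"ty":0,"tz":15,"wx":0,"wy":0,"wz":0},{"jaw":-1,"tx":0,"ty":0,"tz":0,"wx":0,"wy":0,"wz":0},{"jaw":-1,"tx":0,"ty":0,"tz":0,"wx":0,"wy":0,"wz":0}]'; python3 where.py; python3 look.py a4
```

```text
t: 7.3
ee_pos: [0.4826, 0.2416, 0.0994]
tool_rot: [-3.141, 0.0, 1.328]
ft_force: [0.6, 0.3, 0.2]
grip_width: -0.0002
gripper_force: 0.0
t 7.3 rel axle mm: x -0.7 y 38.9 z 41.4 rot [-3.141  0.     1.328] want yaw 1.3285780030632948 F [0.6 0.3 0.2] j [ 0.46  0.35 -0.18  1.03 -0.    2.28] -0.00021354950237775994
```

View pics/a4.png

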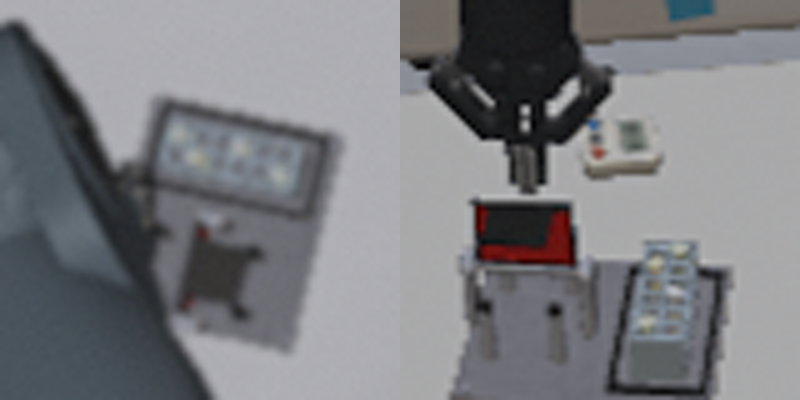

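The flag is upright: the tab is seen from above at (220,270), and the finger at (530,175) is clear behind it. Now push the green face over.

```bash
python3 -m jog '[{"jaw":-1,"tx":-8,"ty":0,"tz":0,"wx":0,"wy":0,"wz":0},{"jaw":-1,"tx":-8,"ty":0,"tz":0,"wx":0,"wy":0,"wz":0},{"jaw":-1,"tx":-6,"ty":0,"tz":0,"wx":0,"wy":0,"wz":0},{"jaw":-1,"tx":-5,"ty":0,"tz":0,"wx":0,"wy":0,"wz":0},{"jaw":-1,"tx":-5,"ty":0,"tz":0,"wx":0,"wy":0,"wz":0},{"jaw":-1,"tx":-5,"ty":0,"tz":0,"wx":0,"wy":0,"wz":0},{"jaw":-1,"tx":-5,"ty":0,"tz":0,"wx":0,"wy":0,"wz":0},{"jaw":-1,"tx":-5,"ty":0,"tz":1,"wx":0,"wy":0,"wz":0},{"jaw":-1,"tx":-5,"ty":0,"tz":2,"wx":0,"wy":0,"wz":0},{"jaw":-1,"tx":-4,"ty":0,"tz":2,"wx":0,"wy":0,"wz":0},{"jaw":-1,"tx":-4,"ty":0,"tz":3,"wx":0,"wy":0,"wz":0},{"jaw":-1,"tx":-3,"ty":0,"tz":3,"wx":0,"wy":0,"wz":0},{"jaw":-1,"tx":-3,"ty":0,"tz":3,"wx":0,"wy":0,"wz":0},{"jaw":-1,"tx":-3,"ty":0,"tz":3,"wx":0,"wy":0,"wz":0},{"jaw":-1,"tx":0,"ty":0,"tz":0,"wx":0,"wy":0,"wz":0}]'; python3 where.py
```

```text
t: 8.9
ee_pos: [0.4659, 0.1744, 0.0818]
tool_rot: [-3.141, 0.001, 1.328]
ft_force: [0.2, -0.5, 0.8]
grip_width: -0.0001
gripper_force: 0.0
t 8.9 rel axle mm: x -0.9 y -30.4 z 23.8 rot [-3.141e+00  1.000e-03  1.328e+00] want yaw 1.3285780030632948 F [ 0.2 -0.5  0.8] j [ 0.36  0.29 -0.33  0.96 -0.    2.17] -5.924046720919611e-05
```

```bash
python3 -m jog '[{"jaw":-1,"tx":-3,"ty":0,"tz":3,"wx":0,"wy":0,"wz":0},{"jaw":-1,"tx":-2,"ty":0,"tz":3,"wx":0,"wy":0,"wz":0},{"jaw":-1,"tx":-2,"ty":0,"tz":3,"wx":0,"wy":0,"wz":0},{"jaw":-1,"tx":-1,"ty":0,"tz":3,"wx":0,"wy":0,"wz":0},{"jaw":-1,"tx":-1,"ty":0,"tz":3,"wx":0,"wy":0,"wz":0},{"jaw":-1,"tx":-1,"ty":0,"tz":2,"wx":0,"wy":0,"wz":0},{"jaw":-1,"tx":0,"ty":0,"tz":2,"wx":0,"wy":0,"wz":0},{"jaw":-1,"tx":0,"ty":0,"tz":0,"wx":0,"wy":0,"wz":0}]'; python3 where.py; python3 look.py a5
```

```text
t: 9.7
ee_pos: [0.4637, 0.165, 0.0631]
tool_rot: [-3.141, 0.0, 1.328]
ft_force: [-0.1, -0.6, 0.3]
grip_width: 0.0
gripper_force: 0.0
t 9.7 rel axle mm: x -0.7 y -39.9 z 5.1 rot [-3.141  0.     1.328] want yaw 1.3285780030632948 F [-0.1 -0.6  0.3] j [ 0.34  0.3  -0.37  0.91 -0.    2.16] 1.7255573643579378e-05
```

View pics/a5.png

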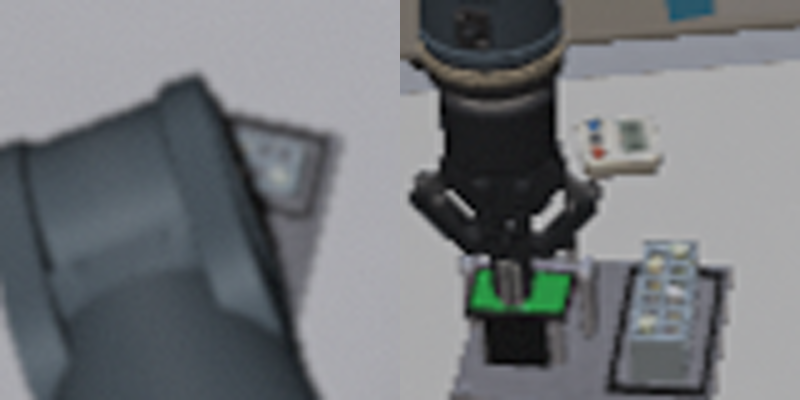

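The green face is up and nearly flat, with the finger at (510,285). I'll press gently, 1 mm at a time.

```bash
python3 -m jog '[{"jaw":-1,"tx":0,"ty":0,"tz":1,"wx":0,"wy":0,"wz":0},{"jaw":-1,"tx":0,"ty":0,"tz":1,"wx":0,"wy":0,"wz":0},{"jaw":-1,"tx":0,"ty":0,"tz":1,"wx":0,"wy":0,"wz":0},{"jaw":-1,"tx":0,"ty":0,"tz":0,"wx":0,"wy":0,"wz":0}]'; python3 where.py
```

```text
t: 10.2
ee_pos: [0.4639, 0.1651, 0.0605]
tool_rot: [3.141, -0.0, 1.328]
ft_force: [-0.3, -0.3, 4.2]
grip_width: -0.0004
gripper_force: 2.0
t 10.2 rel axle mm: x -0.5 y -39.8 z 2.5 rot [ 3.141 -0.     1.328] want yaw 1.3285780030632948 F [-0.3 -0.3  4.2] j [ 0.34  0.3  -0.37  0.9  -0.    2.16] -0.00042891007635814275
```

```bash
python3 -m jog '[{"jaw":-1,"tx":0,"ty":0,"tz":0.5,"wx":0,"wy":0,"wz":0},{"jaw":-1,"tx":0,"ty":0,"tz":0.5,"wx":0,"wy":0,"wz":0},{"jaw":-1,"tx":0,"ty":0,"tz":0,"wx":0,"wy":0,"wz":0},{"jaw":-1,"tx":0,"ty":0,"tz":0,"wx":0,"wy":0,"wz":0}]'; python3 where.py
```

```text
t: 10.6
ee_pos: [0.4641, 0.1651, 0.0602]
tool_rot: [3.141, -0.0, 1.328]
ft_force: [-5.4, -2.0, 18.7]
grip_width: 0.0002
gripper_force: 9.4
t 10.6 rel axle mm: x -0.4 y -39.8 z 2.2 rot [ 3.141 -0.     1.328] want yaw 1.3285780030632948 F [-5.4 -2.  18.7] j [ 0.34  0.3  -0.37  0.9  -0.    2.16] 0.00023313274665612475
```

At the stop: the tip holds at z +2.2 mm with 19 N. Retreat straight up, move clear and check.

```bash
python3 -m jog '[{"jaw":-1,"tx":0,"ty":0,"tz":-8,"wx":0,"wy":0,"wz":0},{"jaw":-1,"tx":0,"ty":0,"tz":-20,"wx":0,"wy":0,"wz":0},{"jaw":-1,"tx":0,"ty":0,"tz":-30,"wx":0,"wy":0,"wz":0},{"jaw":-1,"tx":0,"ty":0,"tz":-30,"wx":0,"wy":0,"wz":0},{"jaw":-1,"tx":0,"ty":0,"tz":-30,"wx":0,"wy":0,"wz":0},{"jaw":-1,"tx":0,"ty":0,"tz":-20,"wx":0,"wy":0,"wz":0},{"jaw":-1,"tx":25,"ty":0,"tz":0,"wx":0,"wy":0,"wz":0},{"jaw":-1,"tx":25,"ty":0,"tz":0,"wx":0,"wy":0,"wz":0},{"jaw":-1,"tx":25,"ty":0,"tz":0,"wx":0,"wy":0,"wz":0},{"jaw":-1,"tx":25,"ty":0,"tz":0,"wx":0,"wy":0,"wz":0},{"jaw":-1,"tx":25,"ty":0,"tz":0,"wx":0,"wy":0,"wz":0},{"jaw":-1,"tx":25,"ty":0,"tz":0,"wx":0,"wy":0,"wz":0},{"jaw":-1,"tx":25,"ty":0,"tz":0,"wx":0,"wy":0,"wz":0},{"jaw":-1,"tx":0,"ty":0,"tz":0,"wx":0,"wy":0,"wz":0},{"jaw":-1,"tx":0,"ty":0,"tz":0,"wx":0,"wy":0,"wz":0}]'; python3 look.py a6
python3 - <<'E'
from fit import *
from rig import camera
import cv2
c=camera("side");q=np.load("q.npy");im=c["image"].astype(int)
m=((im[...,1]>120)&(im[...,0]<90)&(im[...,2]<90))
n,l,st,_=cv2.connectedComponentsWithStats(m.astype(np.uint8));i=1+st[1:,4].argmax();print(st[i])
for d in (180,176,172):
    t=np.radians(d);p=proj(c,world(q,[flag(t,x,r,-2.5) for x,r in((-35,58),(35,58),(35,5),(-35,5))]));print(d,p.round(1).tolist())
E
```

```text
t: 12.1
ee_pos: [0.5057, 0.3352, 0.197]
tool_rot: [-3.141, 0.001, 1.329]
ft_force: [-0.4, 0.3, -0.7]
grip_width: -0.0002
gripper_force: 0.0
[194 162  20   9 137]
180 [[192.2, 171.0], [213.0, 172.1], [215.2, 162.3], [194.9, 161.3]]
176 [[192.1, 170.0], [212.9, 171.1], [215.2, 162.2], [194.9, 161.2]]
172 [[192.0, 168.9], [212.9, 170.0], [215.2, 162.1], [194.9, 161.0]]
```

View pics/a6.png

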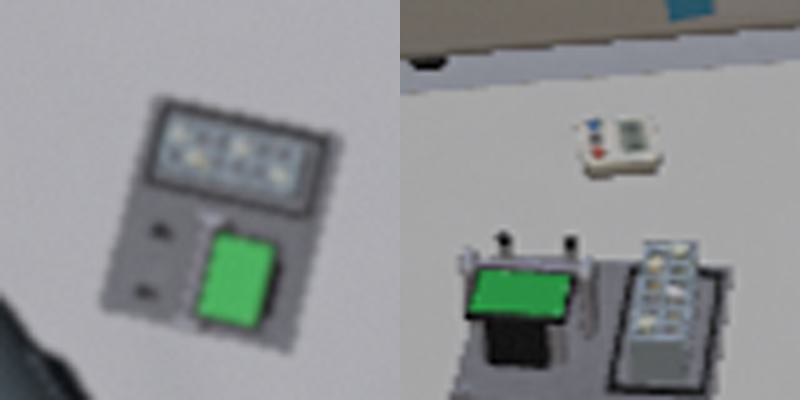

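The flag lies green and flat at (237,280). The rack and timer look as they did before, and the firm stop at card height (60 mm) fits a fully flat flag.

```bash
python3 -c "
from rig import *
print(hand_in())"
```

```text
the job is handed in; nothing more can be done
None
```

The rack bay's flag is flipped from red to green and pressed flat against its stop by pushing only, and the job is handed in at about 12 s; the rack and timer look undisturbed, and I never moved the arm to the dish bay.

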